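Tip the green bearing housing onto its milled face

ROBOT

A 6-joint arm with a two-finger parallel gripper is mounted at the origin on a cart in front of the work surface, level with it; the furniture and walls round the work are solid. World frame = base frame: x ahead of the robot, y to its left, z up, the work surface at z = 0. Lengths are in m, angles in rad, forces in N, time in s.
With the tool pointing down it reaches from about 0.2 to 0.875 m from the base axis. Payload 3.4 kg.
Tool frame: the origin (TCP) lies between the finger pads; the fingertips stand 25 mm ahead of it and the grasp point (between the pads) lies 6 mm ahead of it (r.nose_length is the z of the fingertips in the tool frame, in m); z points along the fingers, y is the line along which they close (so a half turn about z gives the same grasp; the last joint's range is limited). The gripper opens to 94 mm and grips with 3 to 60 N. Pads are 16 mm wide; open, the fingers measure 119 mm over their backs; the gripper's body (75 mm by 177 mm) begins 78 mm behind the grasp point.
Start: joints at [1.053, 0.276, 1.505, -0, 1.361, -0.121], TCP at [0.222, 0.53, 0.23] pointing down, gripper open.
Joint ranges: [-2.89, 2.89], [-0.75, 2.08], [0.22, 2.7], [-1.18, 4.32], [0.11, 2.71], [-2.7, 2.7]. Speed limits (rad/s): [2.57, 2.57, 3.14, 3.14, 3.14, 3.14].

INTERFACE

Orientations are given as a unit quaternion [w, x, y, z].
In Python, from plant import r, gripper_to, inverse_kinematics, vision, models, telemetry gives the robot as it stands. Calls block until the motion is done:
- r.move_to(position, orientation): joint-space move of the TCP to a pose.
- r.move_l(position, rot=None, vel=0.15, guard=None): straight line of the TCP; rot=None keeps the orientation; vel is the mean speed in m/s. With guard (N) it stops when the force on the tool has changed by that much, and returns True; else False.
- r.movej(angles): joint-space move.
- gripper_to(opening, f_grip=None): finger opening in m; f_grip is the grip in N (None keeps the last); returns when the fingers have stopped.
- r.hold(seconds).
- inverse_kinematics(position, orientation): joint angles nearest the present ones, or None.
- vision.snapshot(name): name is "scene" or "side" or "wrist"; returns the picture (400x640x3 uint8, red, green, blue); there is no depth.
- vision.get_calibration(name): a dict with "fx", "fy", "cx", "cy" (pixels), "D" ([k1, k2, p1, p2, k3] as OpenCV has them; the pictures are not rectified), "position" and "orientation" of the camera in the world. Camera axes: x right, y down, z forward; pixel columns grow to the right and rows downward; lengths in m; the calibration is good to about 2 mm. A picture is of the moment at which its call begins: read the wrist's pose just before it. get_calibration takes no time and is no camera call; for the wrist camera it gives the pose at the moment of the call.
A pose or a line that the arm cannot do raises r.PlanningError and nothing moves.
- r.sign_off(): hands the job in; it is judged then, once.
Trained networks look in the newest picture that a camera, given by its name, has taken for a name from the list of things; names that differ only in an ending like _2 or _b are one class to them, and where a whole thing is asked for, a point or a joint stands for the part that bears it (a point fixed in the world has none). Each returns a list of dicts, best first, with "score" (0 to 1); they miss things now and then, are a little off and sometimes report something else, mostly with a low value. They report only what shows in the picture. A call takes as long as a camera call. They do not tell look-alikes from the thing itself.
- models.boxes_of(thing, camera): "at" ([x, y, z] in m, in world coordinates, good to about 4 mm: the middle of the surface that is visible of it).
- models.regions_of(thing, camera): "pixels" (400x640 bool, what is visible of it).
- models.mark_of(thing, camera): "at" ([x, y, z] in m, in world coordinates, good to about 4 mm: a listed point, or the origin of a listed thing).
Readings, each from a call of its own:
- telemetry.current_t(): time.
- telemetry.current_joints(): joint angles.
- telemetry.current_dq(): joint speeds.
- telemetry.current_joint_efforts(): joint torques, N m.
- telemetry.current_ee_pos(): TCP position.
- telemetry.current_tool_rot(): TCP orientation.
- telemetry.current_wrist_force(): force on the tool from outside, world axes, zero at the start.
- telemetry.current_torque(): the same for the moment, N m.
- telemetry.current_opening(): finger opening in m.
- telemetry.current_finger_force(): force on a finger pad.
Only numpy, scipy, OpenCV 4.12 (cv2) and the standard library are available. Lean on these libraries where they do the work, as an engineer would, in place of code of your own. Each camera call takes 0.05 s, during which the arm holds its last target. There are 200 camera calls.

TASK

Push the standing green bearing housing over so that it ends up lying on the rubber mat flat on its bright milled face, with the painted side and its round bore facing up, ready for the bore to be worked on. Tip it over its bottom edge without lifting it off the mat, and do not disturb the blue housing or the drill chuck.

Things in the scene. Friction and masses are not known exactly. Their poses are not given: they have to be found in the camera images.
- green_housing: green bearing housing on end, any yaw: 80 mm tall (own z, up), 46 wide (y), 32 thick (x), 0.28-0.56 kg. Origin at its middle. +x points out of the bright milled face (46 wide flange, 16 mm from origin), -x out of the flat painted back (40 wide, 16 mm from origin) with round dark bore. Pushed on the back's upper third it tips over the milled face's bottom edge, falling by itself past 22 degrees.
- rubber_mat: grey ribbed rubber mat, 210 x 210 mm and 4 mm thick, fixed to the bench top. Origin at the middle of its underside. The green housing stands on it within 30 mm of its middle.
- blue_housing: a housing of the same shape and size painted blue, standing on end on the bench to the left of the mat; to be left alone. Origin at its middle, axes as for the green one.
- chuck: light grey drill chuck, 40 mm diameter and 50 mm tall, standing on the bench to the left of the mat; to be left alone. Origin at the middle of its underside.
Mind the look-alikes: they are no part of the job. Leave any pink look-alike of the green_housing alone.

How it is judged:
At the end, for the whole second after the job is handed in: The green housing lies at rest on its bright milled face (own +x pointing down, within 10 degrees), with its middle over the rubber mat; one end may overhang the mat's edge (angle between green_housing's own x axis and vertical above 2.97 rad and height (world z) of green_housing below 0.03 m and x of green_housing in the frame of rubber_mat between -0.105 and 0.105 m and y of green_housing in the frame of rubber_mat between -0.105 and 0.105 m and linear speed of green_housing below 0.02 m/s); the robot touches nothing.
It fails at once if the green housing is lifted off the mat (its middle rises above 70 mm; plain tipping takes it to 47 mm) (height (world z) of green_housing above 0.07 m).
It fails at once if the blue housing is moved by more than 20 mm (distance of blue_housing from where it was at the start of the episode above 0.02 m).
It fails at once if the drill chuck is moved by more than 20 mm (distance of chuck from where it was at the start of the episode above 0.02 m).
It also fails if it takes over 30 s, if anything falls off the work surface, if the arm or the gripper's body presses on something with over 40 N, if the wrist force passes 120 N, or if a joint passes its speed limit or range.

## Working session

There is one attempt and no reset: what is moved stays moved. The work goes in short steps, each a Python script; the robot and the scene stay as the last script left them, time stands still between calls to the robot, and variables do not carry over. Pictures are saved under pics/ and viewed, at most 10 in all, crops included, and the job is handed in when it is done.

```bash
mkdir -p pics; ls; python3 - <<'E'
from plant import r, vision, models, telemetry
import cv2, numpy as np
for c in ("scene","side"):
    im=vision.snapshot(c); cv2.imwrite(f"pics/{c}0.png",im[:,:,::-1])
    k=vision.get_calibration(c); print(c,{a:np.round(b,3).tolist() for a,b in k.items()})
    for t in ("green_housing","rubber_mat","blue_housing","chuck"):
        print(t,"mark",[(np.round(d["at"],3).tolist(),round(d["score"],2)) for d in models.mark_of(t,c)][:4],
          "box",[(np.round(d["at"],3).tolist(),round(d["score"],2)) for d in models.boxes_of(t,c)][:4])
print(telemetry.current_t())
E
```

```text
pics
scene {'fx': 446.172, 'fy': 446.172, 'cx': 313.965, 'cy': 199.214, 'D': [-0.008, 0.0, 0.0, 0.0, 0.0], 'position': [0.225, -0.534, 0.675], 'orientation': [-0.399, 0.886, -0.214, 0.099]}
green_housing mark [([0.432, -0.005, 0.036], 0.74), ([0.61, -0.09, 0.043], 0.62)] box [([0.6, -0.101, 0.062], 0.96), ([0.603, -0.092, 0.005], 0.65), ([0.426, -0.023, 0.054], 0.6)]
rubber_mat mark [([0.627, -0.077, 0.001], 0.57)] box [([0.603, -0.094, 0.003], 0.63)]
blue_housing mark [([0.641, 0.128, 0.041], 0.62)] box [([0.632, 0.114, 0.05], 0.67)]
chuck mark [([0.653, 0.209, 0.002], 0.67)] box [([0.64, 0.197, 0.042], 0.73)]
side {'fx': 487.439, 'fy': 487.439, 'cx': 325.563, 'cy': 198.427, 'D': [0.015, 0.0, 0.0, 0.0, 0.0], 'position': [0.427, 0.961, 0.374], 'orientation': [0.027, -0.05, 0.818, -0.573]}
green_housing mark [([0.432, -0.008, 0.039], 0.96)] box [([0.617, -0.071, 0.049], 0.92), ([0.43, 0.008, 0.05], 0.69)]
rubber_mat mark [([0.63, -0.081, -0.002], 0.74)] box [([0.595, -0.058, 0.005], 0.74)]
blue_housing mark [([0.645, 0.126, 0.039], 0.71)] box [([0.639, 0.142, 0.046], 0.88)]
chuck mark [([0.651, 0.209, 0.004], 0.78)] box [([0.647, 0.226, 0.03], 0.95), ([0.637, 0.143, 0.046], 0.47)]
0.9
```

View images.

View pics/scene0.png

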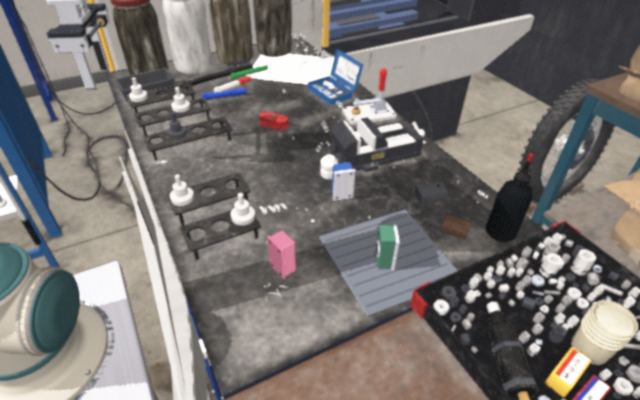

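View pics/side0.png

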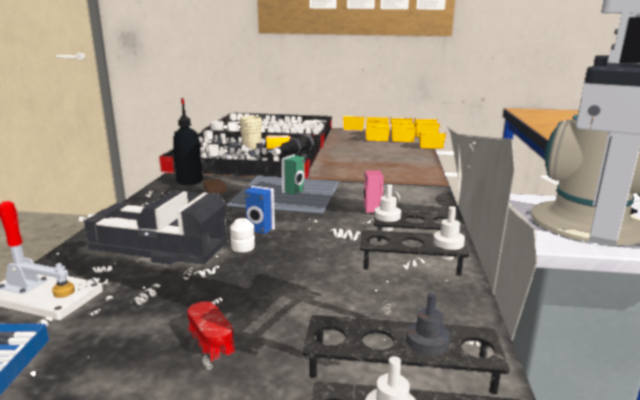

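Candidates for the target are the green block at scene (388,247) / side (293,174) and the pink look-alike at scene (282,255) / side (373,191). I choose the green one on the mat, near (0.61,-0.085). Its bore faces the side camera, so the push runs roughly toward -y. Next I move closer with the fingers closed and look with the wrist camera to get the yaw.

```bash
cat > h.py <<'E'
from plant import r, gripper_to, inverse_kinematics, vision, models, telemetry
import cv2, numpy as np
from scipy.spatial.transform import Rotation as R
def rot(a):  # tool down, tool y perpendicular to push heading a (of two half turns the nearer)
    q0=telemetry.current_joints(); best=None
    for s in (0,np.pi):
        z=np.array([0,0,-1.]); y=np.array([-np.sin(a+s),np.cos(a+s),0]); x=np.cross(y,z)
        q=R.from_matrix(np.c_[x,y,z]).as_quat()[[3,0,1,2]]
        j=inverse_kinematics([0.6,0.0,0.2],q)
        if j is not None:
            d=np.abs(np.array(j)-q0).max()
            if best is None or d<best[0]: best=(d,q)
    return best[1]
def proj(P,k):
    w,x,y,z=k["orientation"]; M=R.from_quat([x,y,z,w]).as_matrix()
    K=np.array([[k["fx"],0,k["cx"]],[0,k["fy"],k["cy"]],[0,0,1.]])
    pc=(np.atleast_2d(P)-k["position"])@M
    return cv2.projectPoints(pc,np.zeros(3),np.zeros(3),K,np.array(k["D"],float))[0][:,0]
E
python3 - <<'E'
from h import *
q=rot(-np.pi/2)
t=telemetry.current_t()
r.move_to([0.59,0.02,0.24],q)
gripper_to(0.0)
k=vision.get_calibration("wrist"); im=vision.snapshot("wrist")
cv2.imwrite("pics/w1.png",im[:,:,::-1]); np.savez("w1.npz",**k)
print({a:np.round(b,3).tolist() for a,b in k.items()}, telemetry.current_t(), telemetry.current_ee_pos())
for n in("green_housing",): print(models.mark_of(n,"wrist"))
a=cv2.imread("pics/scene0.png")[205:290,340:440]; b=cv2.imread("pics/side0.png")[140:210,250:350]
c=np.vstack([cv2.resize(x,None,fx=4,fy=4,interpolation=2) for x in (a[:75],b)])
cv2.imwrite("pics/crop.png",c)
E
```

```text
{'fx': 295.17, 'fy': 295.17, 'cx': 318.786, 'cy': 199.558, 'D': [-0.038, 0.0, 0.0, 0.0, 0.0], 'position': [0.59, 0.1, 0.394], 'orientation': [0.137, 0.991, -0.0, 0.0]} 4.6167 [0.58997246 0.02002975 0.2399767 ]
[{'at': [0.4347, -0.0089, 0.0413], 'score': 0.92}]
```

View pics/w1.png

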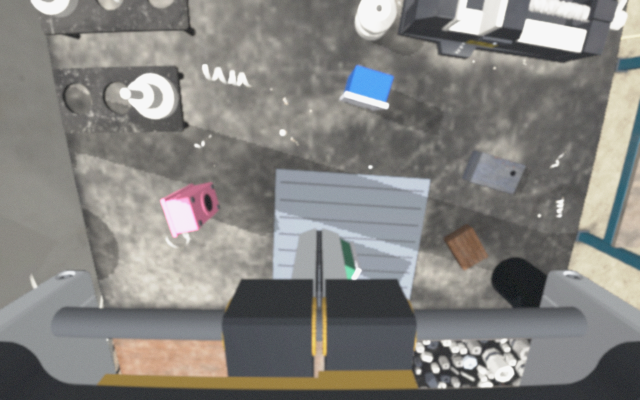

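View pics/crop.png

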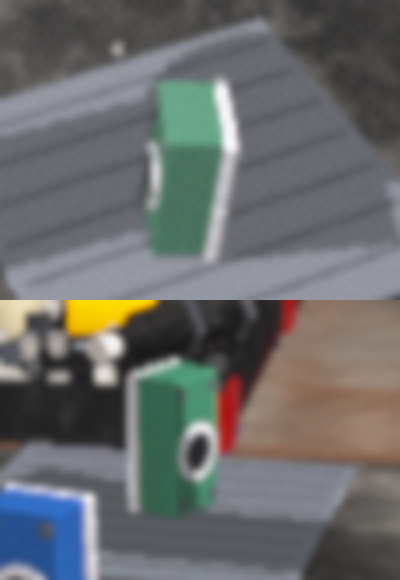

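The wrist view has the fingers hiding the block. The crop shows the bore on the painted back, turned toward -x/+y, and the white milled flange toward +x/-y. I'll fit x, y and yaw from corners in both crops, leaving z free as a check.

```bash
python3 - <<'E'
from h import *
from scipy.optimize import least_squares
ks={c:vision.get_calibration(c) for c in("scene","side")}
pts=[ # cam, composite-crop px, own coords mm
("scene",(220,79),(16,23,40)),("scene",(240,150),(16,-23,40)),("scene",(212,261),(16,-23,-40)),
("scene",(154,83),(-16,20,40)),("scene",(162,145),(-16,-20,40)),("scene",(150,253),(-16,-20,-40)),
("side",(128,374),(16,23,40)),("side",(128,510),(16,23,-40)),("side",(180,358),(16,-23,40)),
("side",(184,378),(-16,20,40)),("side",(178,516),(-16,20,-40)),("side",(216,368),(-16,-20,40)),("side",(214,502),(-16,-20,-40))]
def res(p,s=pts):
    o=[]
    for c,(u,v),m in s:
        off=(340,205) if c=="scene" else (250,140-75)
        P=R.from_euler("z",p[3]).apply(np.array(m)/1000)+p[:3]
        o.append(proj(P,ks[c])[0]-(np.array([u,v])/4+off))
    return np.ravel(o)
for y0 in np.radians([-90,-60,-30,0]):
    s=least_squares(res,[0.61,-0.085,0.044,y0],loss="soft_l1")
    print(np.round(s.x[:3],4),np.degrees(s.x[3]),s.cost)
print(np.round(res(s.x).reshape(-1,2),1).tolist())
E
```

```text
[ 0.6129 -0.0875  0.0446] -26.358316062959123 5.196844279695193
[ 0.6129 -0.0875  0.0446] -26.358324302449393 5.196844279693282
[ 0.6129 -0.0875  0.0446] -26.35832220687912 5.1968442796918755
[ 0.6129 -0.0875  0.0446] -26.35832156489349 5.196844279691689
[[0.3, -0.6], [-0.9, -0.4], [0.7, 0.4], [0.0, -0.3], [0.8, -0.2], [-0.6, 1.3], [-0.1, 0.1], [0.5, -0.1], [-0.9, -0.2], [-1.7, 1.0], [0.1, 0.7], [0.7, -0.3], [1.3, -0.5]]
```

The fit is good: z 0.0446 against the expected 0.044, and residuals around 1 px. I push along a heading of -26.4° with the tip at z≈0.065.

```bash
python3 - <<'E'
from h import *
a=np.radians(-26.4); h=np.array([np.cos(a),np.sin(a),0]); c=np.array([0.6129,-0.0875,0])
Z=0.065+r.nose_length
P=lambda d,z: (c+h*d+[0,0,z]).tolist()
q=rot(a)
r.move_to(P(-0.055,0.16),q)
r.move_l(P(-0.055,Z),vel=0.15)
print(r.move_l(P(-0.029,Z),vel=0.06,guard=4), telemetry.current_t())
print(r.move_l(P(0.010,Z),vel=0.06), telemetry.current_wrist_force())
r.hold(0.5)
for cam in("scene","side"):
    im=vision.snapshot(cam); cv2.imwrite(f"pics/{cam}1.png",im[:,:,::-1])
a=cv2.imread("pics/scene1.png")[180:320,300:480]; b=cv2.imread("pics/side1.png")[110:250,210:390]
cv2.imwrite("pics/c1.png",np.vstack([cv2.resize(x,None,fx=2.1,fy=2.1,interpolation=2) for x in(a,b)]))
print(telemetry.current_t())
E
```

```text
False 7.0167
False [ 0.45526809  0.75689537 -0.11069952]
8.4167
```

View pics/c1.png

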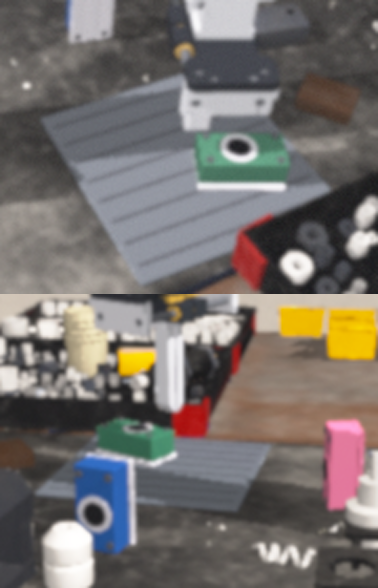

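The housing now lies with its bore up (crop pixel 238,148) and the white flange down on the mat. Blue housing, chuck and pink block stand as before. I'll lift clear, check and hand in.

```bash
python3 - <<'E'
from h import *
p=np.array(telemetry.current_ee_pos())
r.move_l((p+[0,0,0.12]).tolist(),vel=0.15); r.hold(0.3)
for c in("scene","side"):
    vision.snapshot(c)
    for t in("green_housing","blue_housing","chuck"): print(c,t,[np.round(d["at"],3).tolist() for d in models.mark_of(t,c)])
print(telemetry.current_wrist_force(), telemetry.current_t())
print(r.sign_off())
E
```

```text
scene green_housing [[0.433, -0.008, 0.038], [0.662, -0.117, 0.021]]
scene blue_housing [[0.641, 0.129, 0.041]]
scene chuck [[0.653, 0.208, 0.004]]
side green_housing [[0.667, -0.113, 0.025], [0.432, -0.01, 0.041]]
side blue_housing [[0.643, 0.125, 0.04]]
side chuck [[0.651, 0.213, 0.002]]
[ 0.25552287 -0.02077772 -0.21343858] 10.0667
the job is handed in; nothing more can be done
None
```

I tipped the green housing onto its milled face and handed the job in at about 10 s: it lies bore up on the mat with its middle near (0.665, -0.115), the blue housing and chuck did not move measurably, and the arm is clear, but no verdict came back.

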